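Lock the drip pole foot's pin with its hairpin clip

ROBOT

A 6-joint arm with a two-finger parallel gripper is mounted at the origin on a cart in front of the work surface, level with it; the furniture and walls round the work are solid. World frame = base frame: x ahead of the robot, y to its left, z up, the work surface at z = 0. Lengths are in m, angles in degrees, forces in N, time in s.
With the tool pointing down it reaches from about 0.375 to 0.9 m from the base axis. Payload 3.1 kg.
Tool frame: the origin (TCP) lies at the very end of the fingers, on their centre line; the grasp point (between the pads) lies 19 mm behind it; z points along the fingers, y is the line along which they close (so a half turn about z gives the same grasp; the last joint's range is limited). The gripper opens to 85 mm and grips with 20 to 120 N. Pads are 22 mm wide; open, the fingers measure 114 mm over their backs; the gripper's body (76 mm by 85 mm) begins 54 mm behind the grasp point. The pads swing forward as they close: fully open they stand 13 mm farther back than shut.
Start: joints at [-73.768, 30.224, 82.088, -0, 67.689, -10.227], TCP at [0.278, -0.559, 0.231] pointing down, gripper open.
Joint ranges: [-176.69, 176.69], [-43.24, 126.21], [12.49, 139.97], [-82, 262], [0, 151.66], [-163.58, 163.58]. Speed limits (degrees/s): [159.86, 159.86, 180, 180, 180, 180].

INTERFACE

Orientations are given as [roll, pitch, yaw] about the fixed x, y, z axes, in that order (R = Rz(yaw) Ry(pitch) Rx(roll)).
In Python, from cell import sensors, grab_frame, arm, outline_of gives the robot as it stands. The module is installed in compiled form; this text tells all that it offers.
- The arm moves only by the tool play_rows, never from a script. Its argument "rows" is a list of rows, each a list of 7 numbers: the turn, a rotation vector about the tool's x, y, z in parts of the range, where 1.0 means pi rad, then the shift along the tool's x, y, z in shares of 80 cm (1.0 is 80 cm), then the closure, from -1 (fully open) to 1 (shut). A call has exactly 8 rows; each row is the pose to reach, as a shift and turn from the pose commanded when the call began, along the tool's axes at that moment; what a row does not reach only later rows make up. A row lasts 1/12 s, in which the tool goes at most 41.7 mm and 7.16 degrees, less where a joint would pass 70% of its speed; a pose out of reach is approached as far as the arm can. A shift or turn number past 1, either way, is cut back to 1. A call with a gripper value outside its range is refused whole. The fingers move at their own pace and stop on an object; "squeeze" is the grip in N (left out, the last holds). Time passes only in rows, so rows that repeat a pose let the fingers close, or fill a call up. It gives the time, the measured TCP pose, the force, the opening and the grip force at its end, in the units of the state.
- sensors.sense(): the state, without advancing time (a new reading comes with each control period).
- grab_frame(name): name is "scene" or "side" or "wrist"; returns a dict with "frame" (480x640x3 uint8, red, green, blue), "K" (3x3 intrinsics, pixels), "view" (4x4, takes a point from world to camera coordinates). Camera axes: x right, y down, z forward; pixel columns grow to the right and rows downward; lengths in m; the calibration is good to about 2 mm. A picture is of the moment at which its call begins. There is no depth.
- arm.finish_job(): hands the job in; it is judged then, once.
Trained networks look in the newest picture that a camera, given by its name, has taken for a name from the list of things; names that differ only in an ending like _2 or _b are one class to them, and where a whole thing is asked for, a point or a joint stands for the part that bears it (a point fixed in the world has none). Each returns a list of dicts, best first, with "confidence" (0 to 1); they miss things now and then, are a little off and sometimes report something else, mostly with a low value. They report only what shows in the picture. A call takes as long as a camera call. They do not tell look-alikes from the thing itself.
- outline_of(thing, camera): "mask" (480x640 bool, what is visible of it) and "point" ([column, row] in pixels, amid what is visible of it).
The state is a dict: "time": time; "q": joint angles; "joint_vel": joint speeds; "joint_efforts": joint torques, N m; "position": TCP position; "tcp_rot": TCP orientation; "ft_force": force on the tool from outside, world axes, zero at the start; "torque": the same for the moment, N m; "finger_gap": finger opening in m; "gripper_force": force on a finger pad.
Only numpy, scipy, OpenCV 4.12 (cv2) and the standard library are available. Lean on these libraries where they do the work, as an engineer would, in place of code of your own. Each camera call takes 0.05 s, during which the arm holds its last target. There are 200 camera calls.

TASK

The clevis pin of the drip pole's table foot has lost its lock: take the hairpin clip (the grey grip with a small loop on top; under it a straight leg and a sprung one), not the steel pin with the large ring, out of the white rack, slide its straight leg down through the cross hole in the free end of the pin, and press it fully home until the sprung leg has snapped round the shank and hugs it, then let go. The pin sits up to 9 mm in or out of its lugs, so find the hole by sight or touch, and be gentle: press on the pin or foot with no more than about 2 kg of force (20 N). Leave the ring pin in the rack and do not upset the other things on the table.

Things in the scene. Friction and masses are not known exactly. Their poses are not given: they have to be found in the camera images.
- bracket: Table foot of a drip pole, fixed. Base plate 130 x 90 x 8 mm (x by y), two upright lugs 44 mm wide to z = 95 mm, between them a socket tube 44 mm across to z = 118 mm. Origin: centre of the plate's underside; z up; -x is the side where the clevis pin's free end stands out. The pin runs level along x through the lugs at y = 0, axis at z = 85 mm. Front face of the front lug: x = -15 mm.
- pin_mid (a point): Point on the pin's axis at x = -50, y = 0, z = 85 mm of the foot. Shank 18 mm across (top at z = 94 mm). The pin sits up to 9 mm in or out, untracked: its vertical through hole (7.2 mm wide) is centred within 9 mm of here along x, the flat free end always 17 mm beyond the hole's centre. Stiff lengthwise: stays put under less than 30 N; in rubber bushes: gives 1 mm down per 6 N.
- rack: White plastic block 100 x 64 x 60 mm (x by y by z), fixed, with two slots in its flat top, 50 mm apart along x (at x = -25 and +25 mm). One slot holds the hairpin clip, the other the ring pin, either way round. Origin: centre of its underside; z up.
- clip: Hairpin clip, about 60 g, upright in a rack slot, its grip's underside on the rack's top. Grip: flat-sided grey block 14 (x) by 30 (y, -9 to +21) by 28 mm high, wire loop above it to z = 41.5 mm; pinch it across y from above. Origin: on the straight leg's axis, level with the grip's underside; z up, away from the legs. Straight leg: 6 mm across, flat end with a small chamfer, down to z = -45 mm.
- clip_grip (a point): Middle of the hairpin clip's grip: in the clip's frame x = 0, y = +6, z = +14 mm. Home = grip's underside (14 mm below this) on the top of the shank, the clip's y, z plane square across the pin, sprung leg on either flank.
- clip_tip (a point): Point of the hairpin clip's straight leg: in the clip's frame (0, 0, -45) mm.
- clip_leg (a joint): Opening of the sprung leg, rad: 0 closed, 0.07 to 0.14 over the widest part of the shank. 5 mm wire on the clip's +y side, hinged at y = 13, z = 4 mm, 1.1 N m/rad, preloaded shut; inner side 10.5 mm from the straight leg's axis at z = -9, 5.8 at -19, flaring to y = 17.5 at z = -38. It meets the shank 26 mm after the point enters the hole, takes 4 to 12 N to push over, then snaps in.
- ring_pin: Plain ring pin, the other thing in the rack, to be left there: steel collar with a large wire ring (44 mm) standing on it to 49 mm above the rack, and one straight 7.6 mm leg. Origin level with the collar's underside, 6 mm to -y of the leg.
- vial: Brown glass vial with a crimped cap, 43 mm across, 77 mm high, standing behind the foot. Bystander. Origin: centre of its underside.
- tape: Roll of white tape, 62 mm across, 25 mm high. Bystander. Origin: centre of its underside.
- cup: White cup, 68 mm across, 50 mm high, standing left of the foot. Bystander. Origin: centre of its underside.
Not all that is in view belongs to the job. Leave any brown or yellow look-alike of the clip alone.

How it is judged:
By the outcome, as a careful person would: the job done as asked, in the order asked, and still so for the second after the job is handed in, with the robot touching nothing.
It also fails if it takes over 38 s, if anything falls off the work surface, if the arm or the gripper's body presses on something with over 40 N, if the wrist force passes 120 N, or if a joint passes its speed limit or range.

## Working session

There is one attempt and no reset: what is moved stays moved. The work goes in short steps, Python scripts to look and compute and a tool call to move; the robot and the scene stay as the last step left them, time stands still between calls to the robot, and variables do not carry over. Pictures are saved under pics/ and viewed, at most 10 in all, crops included, and the job is handed in when it is done.

Besides the shell and the picture viewer there is one more tool, called after ">>>" as name(argument=value, ...) on one line, values as JSON. play_rows: Moves the arm, as the interface text tells. Its arguments: {"type":"object","properties":{"rows":{"type":"array"},"squeeze":{"type":"number"}},"required":["rows"]}

```bash
mkdir -p pics; cat > h.py <<'E'
import numpy as np, cv2
from cell import sensors, grab_frame, arm, outline_of
def save(n,f,crop=None,s=1):
    im=f["frame"][...,::-1]
    if crop: x0,y0,x1,y1=crop; im=im[y0:y1,x0:x1]
    cv2.imwrite("pics/"+n,cv2.resize(im,None,fx=s,fy=s,interpolation=cv2.INTER_CUBIC))
def ray(f,p):
    V=np.array(f["view"]);R=V[:3,:3];t=V[:3,3]
    d=R.T@np.linalg.inv(f["K"])@np.array([p[0],p[1],1.]);return -R.T@t,d/np.linalg.norm(d)
def atz(f,p,z):
    o,d=ray(f,p);return o+d*(z-o[2])/d[2]
def tri(*fp):
    A=np.zeros((3,3));b=np.zeros(3)
    for f,p in fp:
        o,d=ray(f,p);M=np.eye(3)-np.outer(d,d);A+=M;b+=M@o
    X=np.linalg.solve(A,b)
    return X,[np.linalg.norm((np.eye(3)-np.outer(ray(f,p)[1],ray(f,p)[1]))@(X-ray(f,p)[0])) for f,p in fp]
def proj(f,X):
    V=np.array(f["view"]);c=f["K"]@(V[:3,:3]@np.array(X)+V[:3,3]);return c[:2]/c[2]
E
python3 - <<'E'
from h import *
np.set_printoptions(precision=4,suppress=True)
F={}
for c in("scene","side","wrist"):
    f=F[c]=grab_frame(c); o,_=ray(f,(320,240)); print(c,o,np.array(f["K"])[0,0],np.array(f["view"])[2,:3])
cv2.imwrite("pics/a.png",cv2.resize(np.vstack([np.hstack([F["scene"]["frame"],F["side"]["frame"]]),])[...,::-1],(800,300)))
save("scene.png",F["scene"]);save("side.png",F["side"])
for t in("bracket","rack","clip","ring_pin","vial","tape","cup"):
    for c in F:
        for d in outline_of(t,c)[:3]: print(t,c,d["point"],round(d["confidence"],2))
s=sensors.sense();print(s["position"],s["tcp_rot"],s["time"])
E
```

```text
scene [0.0494 0.1989 0.6879] 438.79777239945764 [ 0.627  -0.2891 -0.7233]
side [-0.4157 -0.2299  0.643 ] 567.5205085081133 [ 0.8575  0.1364 -0.496 ]
wrist [ 0.351  -0.5244  0.3734] 332.8971588812647 [-0.2785 -0.1369 -0.9506]
bracket scene [306.1, 256.5] 0.56
rack side [435.8, 277.5] 0.98
clip side [281.1, 319.9] 0.87
clip side [380.4, 270.0] 0.83
clip side [445.2, 331.1] 0.68
clip wrist [152.2, 4.2] 0.59
ring_pin side [438.3, 264.6] 0.49
vial scene [283.6, 212.5] 0.95
vial scene [306.8, 257.0] 0.71
tape scene [341.4, 211.4] 0.85
tape side [372.1, 235.1] 0.93
cup scene [247.8, 389.1] 0.86
[ 0.2785 -0.5595  0.2313] [179.9999   0.0013  26.4599] 1.2
```

View pics/scene.png

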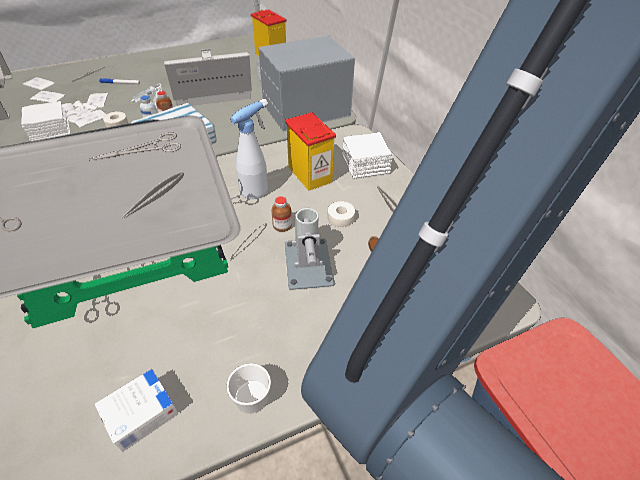

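View pics/side.png

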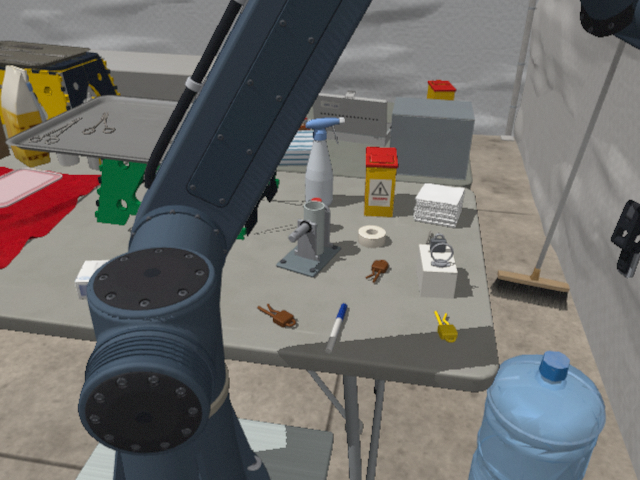

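```bash
python3 - <<'E'
from h import *
np.set_printoptions(precision=4,suppress=True)
f=grab_frame("side")
save("rack.png",f,(400,215,480,310),6)
print("racktop",atz(f,(437,255),.06),"rackbase",atz(f,(438,294),0)); print("foot side",atz(f,(308,262),.008))
g=grab_frame("scene");print("foot scene",atz(g,(308,268),.008)); print("cup",atz(g,(249,395),.0),"vial",atz(g,(282,228),0),"tape",atz(g,(341,215),.012),"bottle",atz(g,(255,195),0))
s=sensors.sense()
w=grab_frame("wrist");V=np.array(w["view"]);T=np.eye(4)
from scipy.spatial.transform import Rotation as R
Rt=R.from_euler("xyz",s["tcp_rot"],degrees=True).as_matrix()
o,_=ray(w,(320,240));print("cam in tool",Rt.T@(o-s["position"]),Rt.T@V[:3,:3].T)
E
```

```text
racktop [ 0.5666 -0.3021  0.06  ] rackbase [ 0.5194 -0.3108  0.    ]
foot side [ 0.5722 -0.0417  0.008 ]
foot scene [ 0.5869 -0.0283  0.008 ]
cup [0.3814 0.1648 0.    ] vial [ 0.7253 -0.0242  0.    ] tape [ 0.6996 -0.1587  0.012 ] bottle [ 0.8587 -0.0053  0.    ]
cam in tool [ 0.0805  0.0013 -0.1429] [[ 0.0001 -0.9505 -0.3107]
 [ 1.      0.      0.0004]
 [-0.0003 -0.3107  0.9505]]
```

View pics/rack.png

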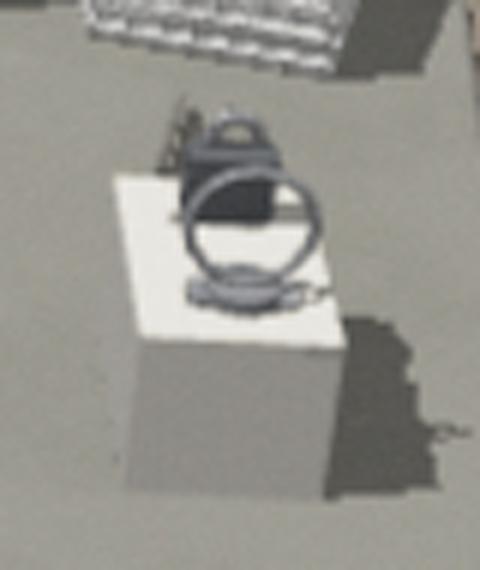

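Candidates: grey clip in the rack's far slot (side px 438,245: block grip with small loop), ring pin in the near slot (440,258), brown look-alikes (283,318) and (378,268), yellow (445,328). The crop confirms the grey one in the far slot. Next I bring the wrist camera over the rack.

Units first: shifts go in shares of 80 cm and turns go in shares of pi rad. So 32 cm / 80 = 0.4, 28 cm / 80 = 0.35, 0.462 rad / 3.1416 = 0.1471.

>>> play_rows(rows=[[0,0,0.0185,0.05,-0.0125,0.005,-1],[0,0,0.0366,0.1,-0.025,0.01,-1],[0,0,0.0551,0.15,-0.0375,0.015,-1],[0,0,0.0732,0.2,-0.05,0.02,-1],[0,0,0.0923,0.25,-0.0625,0.025,-1],[0,0,0.1114,0.3,-0.075,0.03,-1],[0,0,0.1273,0.35,-0.0875,0.035,-1],[0,0,0.1471,0.4,-0.1,0.0375,-1]])

```text
time: 2.02
position: [0.5305, -0.3436, 0.2009]
tcp_rot: [-180.0, 0.0, -0.2]
ft_force: [-0.1, -1.0, -0.3]
finger_gap: 0.0853
gripper_force: 0.0
```

Scaled: 5 cm / 80 = 0.0625, -4 cm / 80 = -0.05.

>>> play_rows(rows=[[0,0,0,0.0313,-0.025,0,-1],[0,0,0,0.0625,-0.05,0,-1],[0,0,0,0.0625,-0.05,0,-1],[0,0,0,0.0625,-0.05,0,-1],[0,0,0,0.0625,-0.05,0,-1],[0,0,0,0.0625,-0.05,0,-1],[0,0,0,0.0625,-0.05,0,-1],[0,0,0,0.0625,-0.05,0,-1]])

```text
time: 2.68
position: [0.5784, -0.3065, 0.2014]
tcp_rot: [180.0, 0.0, -0.1]
ft_force: [0.4, -0.9, 0.1]
finger_gap: 0.0856
gripper_force: 0.0
```

```bash
python3 - <<'E'
from h import *
np.set_printoptions(precision=4,suppress=True)
s=sensors.sense();print(s["position"],s["tcp_rot"],s["time"])
w=grab_frame("wrist");g=grab_frame("scene");f=grab_frame("side")
for c in("wrist","scene","side"):
  for t in("clip","ring_pin","rack","bracket"):
    for d in outline_of(t,c)[:2]: print(t,c,d["point"],round(d["confidence"],2))
import pickle;pickle.dump((w,g,f),open("v1.pkl","wb"))
cv2.imwrite("pics/w1.png",w["frame"][...,::-1]);save("s1.png",g,(200,180,520,420),2.5)
E
```

```text
[ 0.5784 -0.3065  0.2014] [179.9995   0.0107  -0.1285] 2.6833
clip wrist [314.7, 221.2] 0.9
clip wrist [76.3, 360.1] 0.79
ring_pin wrist [322.4, 272.9] 0.8
rack wrist [308.4, 235.1] 0.97
bracket wrist [53.4, 178.1] 0.58
clip scene [427.3, 210.8] 0.71
clip scene [482.6, 285.1] 0.67
ring_pin scene [440.7, 224.7] 0.71
rack scene [439.3, 237.6] 0.64
clip side [279.3, 314.4] 0.88
clip side [437.2, 244.3] 0.75
ring_pin side [442.8, 262.6] 0.74
rack side [435.9, 274.4] 0.9
bracket side [313.1, 246.7] 0.6
```

View pics/w1.png

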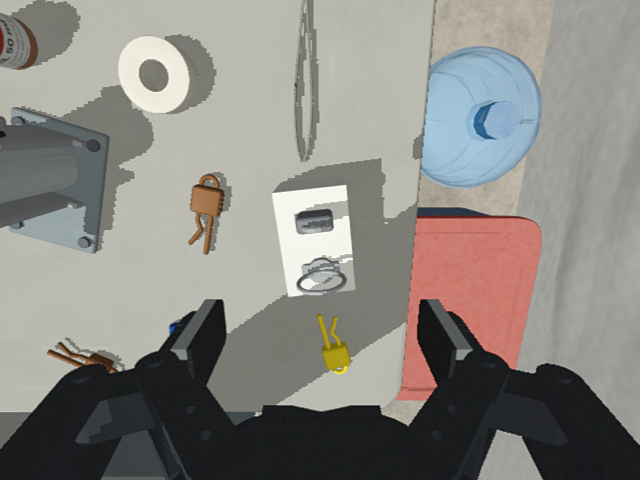

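View pics/s1.png

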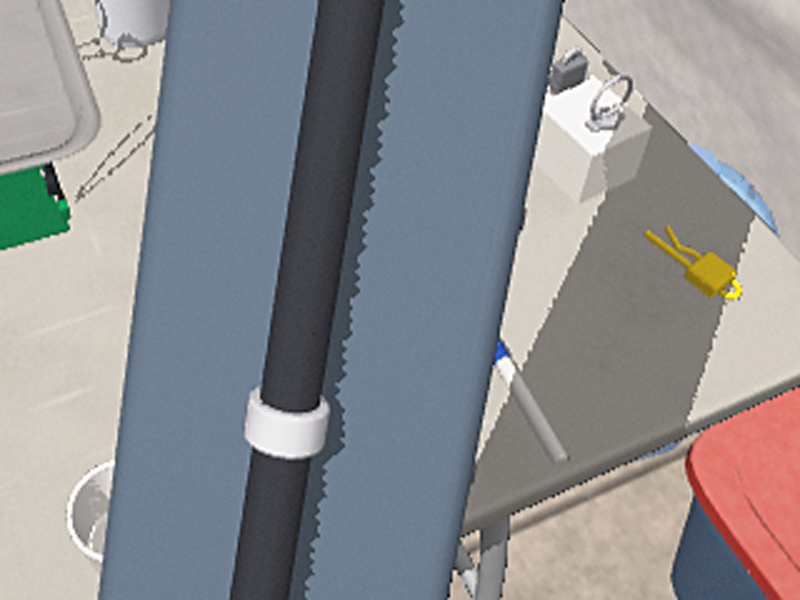

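The wrist view shows the clip's grip top at about (314,221), the loop edge-on, the ring pin at (322,272), and the rack corners at (273,192), (347,185), (355,290), (289,296). The scene crop agrees: grey block in the far slot, large ring in the near one.

```bash
python3 - <<'E'
from h import *
import pickle
np.set_printoptions(precision=4,suppress=True)
w,g,f=pickle.load(open("v1.pkl","rb"))
C=np.array([atz(w,p,.06) for p in((273,192),(347,185),(355,290),(289,296))]);print(C,C.mean(0),[np.linalg.norm(C[i]-C[i-1]) for i in range(4)])
for i,j in((3,0),(2,1)): d=C[j]-C[i];print("yaw",np.degrees(np.arctan2(d[1],d[0])))
for c in("wrist","side","scene"):
    for d in outline_of("clip",c)[:3]:
        m=d["mask"].astype(np.uint8); x,y,ww,hh=cv2.boundingRect(m);print(c,d["confidence"],(x,y,ww,hh),m.sum())
        if c=="wrist" and abs(d["point"][0]-315)<15: print(cv2.minAreaRect(cv2.findNonZero(m)))
X=tri((w,(314.7,221.2)),(g,(427.3,210.8)),(f,(437.2,244.3)));print("clip",X)
im=w["frame"][175:310,260:370][...,::-1];cv2.imwrite("pics/w1c.png",cv2.resize(im,None,fx=5,fy=5,interpolation=cv2.INTER_CUBIC)[:600])
E
```

```text
[[ 0.6069 -0.2659  0.06  ]
 [ 0.6128 -0.3295  0.06  ]
 [ 0.513  -0.3393  0.06  ]
 [ 0.5068 -0.2765  0.06  ]] [ 0.5599 -0.3028  0.06  ] [np.float64(0.10061286710934556), np.float64(0.06384615809957031), np.float64(0.10021904357743842), np.float64(0.06310242852589212)]
yaw 6.022981110562616
yaw 5.599938104181266
wrist 0.9 (295, 209, 39, 25) 806
((314.22308349609375, 221.28465270996094), (22.69835662841797, 38.07866287231445), 82.87498474121094)
wrist 0.79 (49, 342, 69, 31) 677
wrist 0.58 (317, 314, 34, 60) 1036
side 0.88 (258, 304, 38, 24) 430
side 0.75 (430, 234, 17, 19) 261
side 0.68 (435, 311, 23, 32) 408
scene 0.71 (419, 199, 16, 19) 211
scene 0.67 (458, 270, 39, 29) 420
clip (array([ 0.5838, -0.3011,  0.0722]), [np.float64(0.0008162534708438742), np.float64(0.002165805566388099), np.float64(0.001989715675268732)])
```

View pics/w1c.png

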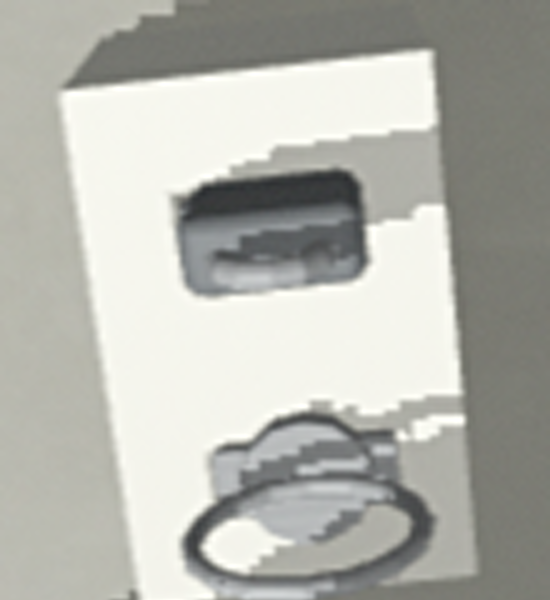

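Scaled: 13.94 cm / 80 = 0.1743, 0.56 cm / 80 = 0.007, -0.1035 rad / 3.1416 = -0.0329.

>>> play_rows(rows=[[0,0,-0.0159,0.0038,-0.0038,0.0375,-1],[0,0,-0.0329,0.007,-0.0069,0.075,-1],[0,0,-0.0329,0.007,-0.0069,0.1125,-1],[0,0,-0.0329,0.007,-0.0069,0.1438,-1],[0,0,-0.0329,0.007,-0.0069,0.1625,-1],[0,0,-0.0329,0.007,-0.0069,0.1713,-0.5],[0,0,-0.0329,0.007,-0.0069,0.1743,0],[0,0,-0.0329,0.007,-0.0069,0.1743,0.2]], squeeze=60)

```text
time: 4.25
position: [0.5851, -0.3, 0.0619]
tcp_rot: [180.0, -0.0, 5.9]
ft_force: [-0.5, 0.5, -0.7]
finger_gap: 0.0517
gripper_force: 0.0
```

>>> play_rows(rows=[[0,0,0,0,0,0,1],[0,0,0,0,0,0,1],[0,0,0,0,0,0,1],[0,0,0,0,0,0,1],[0,0,0,0,0,0,1],[0,0,0,0,0,0,1],[0,0,0,0,0,0,1],[0,0,0,0,0,0,1]])

```text
time: 4.92
position: [0.586, -0.3006, 0.0637]
tcp_rot: [179.9, -0.1, 5.9]
ft_force: [-0.5, 0.7, 6.8]
finger_gap: 0.0288
gripper_force: 59.7
```

Scaled: -19 cm / 80 = -0.2375, -15.6 cm / 80 = -0.195, 0.2 rad / 3.1416 = 0.0637.

>>> play_rows(rows=[[0,0,0,0,0,-0.025,1],[0,0,0,0,0,-0.0625,1],[0,0,0,0,0,-0.1063,1],[0,0,0,-0.0063,-0.0375,-0.1375,1],[0,0,0.0159,-0.0125,-0.0875,-0.1688,1],[0,0,0.0318,-0.0188,-0.1375,-0.195,1],[0,0,0.0477,-0.025,-0.1875,-0.195,1],[0,0,0.0637,-0.0288,-0.2375,-0.195,1]])

```text
time: 5.58
position: [0.5435, -0.1179, 0.2198]
tcp_rot: [179.9, -0.2, -5.8]
ft_force: [1.7, 1.2, -0.6]
finger_gap: 0.0288
gripper_force: 60.0
```

Scaled: -8 cm / 80 = -0.1, -6.5 cm / 80 = -0.0813.

>>> play_rows(rows=[[0,0,0,-0.005,-0.0438,0,1],[0,0,0,-0.0125,-0.0813,0,1],[0,0,0,-0.0188,-0.1,0,1],[0,0,0,-0.0188,-0.1,0,1],[0,0,0,-0.0188,-0.1,0,1],[0,0,0,-0.0188,-0.1,0,1],[0,0,0,-0.0188,-0.1,0,1],[0,0,0,-0.0188,-0.1,0,1]])

```text
time: 6.25
position: [0.5367, -0.039, 0.2178]
tcp_rot: [180.0, -0.0, -5.6]
ft_force: [0.3, 0.9, -0.2]
finger_gap: 0.0286
gripper_force: 60.0
```

```bash
python3 - <<'E'
from h import *
np.set_printoptions(precision=4,suppress=True)
import pickle
s=sensors.sense();print(s["position"],s["tcp_rot"],s["time"],s["finger_gap"],s["gripper_force"],s["ft_force"])
w=grab_frame("wrist");g=grab_frame("scene");f=grab_frame("side")
for c in("wrist","scene","side"):
  for t in("clip","bracket"):
    for d in outline_of(t,c)[:2]: print(t,c,d["point"],round(d["confidence"],2))
pickle.dump((w,g,f,s["position"],s["tcp_rot"]),open("v2.pkl","wb"))
cv2.imwrite("pics/w2.png",w["frame"][...,::-1])
a=cv2.resize(g["frame"][180:320,220:400],None,fx=2.2,fy=2.2);b=cv2.resize(f["frame"][160:300,240:420],None,fx=2.2,fy=2.2)
cv2.imwrite("pics/gs2.png",np.hstack([a,b])[...,::-1])
E
```

```text
[ 0.5367 -0.039   0.2178] [179.9893  -0.0146  -5.6413] 6.25 0.028565563161903104 59.957592487335205 [ 0.2514  0.8733 -0.241 ]
clip wrist [461.2, 149.8] 0.87
clip wrist [572.2, 291.6] 0.72
bracket wrist [311.1, 133.7] 0.75
clip scene [484.0, 286.0] 0.84
clip scene [374.7, 245.6] 0.69
clip side [282.8, 319.1] 0.76
clip side [303.6, 175.6] 0.64
```

View pics/w2.png

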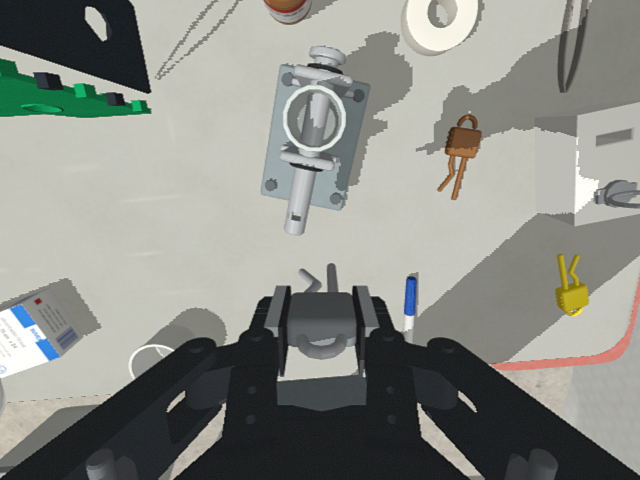

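View pics/gs2.png

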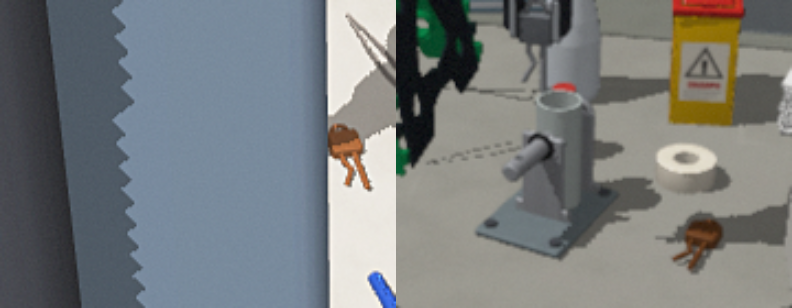

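The wrist view shows the clip in hand: straight-leg tip at about (332,266), sprung leg to its left (+y) at (308,270). The clevis pin's cross hole is at about (296,218), its free end at about (294,233), and the plate corners are at (280,65), (370,83), (341,210), (262,194).

```bash
python3 - <<'E'
from h import *
import pickle
from scipy.spatial.transform import Rotation as R
np.set_printoptions(precision=4,suppress=True,linewidth=220)
w,g,f,p,r=pickle.load(open("v2.pkl","rb"))
G=cv2.cvtColor(w["frame"],cv2.COLOR_RGB2GRAY)
print(G[208:240,282:310]);print(G[260:284,322:344])
C=np.array([atz(w,q,.008) for q in((280,65),(370,83),(341,210),(262,194))]);print(C,[np.linalg.norm(C[i]-C[i-1]) for i in range(4)],C.mean(0))
for i,j in((3,0),(2,1)): d=C[j]-C[i];print("yaw",np.degrees(np.arctan2(d[1],d[0])))
H=atz(w,(296,218),.094);print("hole",H)
Rt=R.from_euler("xyz",r,degrees=True).as_matrix()
for z in(.0487,): 
    o,d=ray(w,(332,266));o=Rt.T@(o-p);d=Rt.T@d;print("tip in tool",o+d*(z-o[2])/d[2])
E
```

```text
[[198 198 197 199 195 177 164 177 184 189 194 199 206 210 210 202 199 201 197 188 179 171 163 155 139 120 127 170]
 [197 197 197 199 194 177 168 179 187 191 196 201 207 212 206 200 200 201 195 186 178 170 161 152 137 119 141 184]
 [198 199 198 199 188 167 175 182 190 193 195 203 211 212 206 200 200 199 195 184 175 168 160 150 131 117 154 198]
 [198 198 198 198 189 165 169 177 187 186 175 191 212 212 205 201 200 198 191 182 173 167 158 145 128 120 163 198]
 [198 197 197 199 187 162 165 173 189 183 142 162 200 201 197 199 199 197 190 180 171 164 156 142 123 121 163 197]
 [198 198 198 194 177 160 159 172 194 181 131 162 199 199 197 197 195 196 189 169 159 167 156 143 127 141 183 197]
 [197 198 199 193 177 159 156 173 196 176 132 171 202 201 200 200 199 200 193 173 160 167 153 139 123 141 185 195]
 [198 197 197 191 172 157 151 177 192 169 102 101 119 135 154 181 189 201 191 169 164 164 150 136 119 154 196 196]
 [196 196 196 188 167 160 155 186 190 155  92  80  83  86  93 102 105 119 140 160 168 163 144 127 120 162 199 198]
 [196 196 198 189 166 158 155 191 189 142  89  81  83  84  84  84
[... 4448 characters left out ...]
85  86  86 104 162 201 199 199 199 197 196]
 [199 197 197 200 186 112  79  85  88  89  90  89  86  84  90 154 201 199 197 197 198 196]
 [198 197 198 200 185 112  80  85  89  90  91  87  86  82  88 154 200 199 197 196 197 196]
 [199 199 197 200 185 114  79  84  86  89  89  88  87  82  89 139 190 198 197 196 196 197]]
[[ 0.6778 -0.0142  0.008 ]
 [ 0.6537 -0.0989  0.008 ]
 [ 0.5307 -0.0608  0.008 ]
 [ 0.5565  0.0219  0.008 ]] [np.float64(0.12656375117352567), np.float64(0.08798746410488854), np.float64(0.12873295329190393), np.float64(0.0866359775517509)] [ 0.6046 -0.038   0.008 ]
yaw -16.573875932710262
yaw -17.17606287364381
hole [ 0.5487 -0.02    0.094 ]
tip in tool [-0.0009  0.0075  0.0487]
```

```bash
cat > calc.py <<'E'
from h import *
import pickle,sys
from scipy.spatial.transform import Rotation as R
np.set_printoptions(precision=4,suppress=True,linewidth=220)
def tooltip(w,p,r,px,z=.0487):
    Rt=R.from_euler("xyz",r,degrees=True).as_matrix();o,d=ray(w,px);o=Rt.T@(o-p);d=Rt.T@d;return o+d*(z-o[2])/d[2]
E
python3 - <<'E'
from calc import *
w,g,f,p,r=pickle.load(open("v2.pkl","rb"))
H=atz(w,(296.2,216.2),.094);t=tooltip(w,p,r,(331,267));print("hole",H,"tip",t)
a,b=atz(w,(297,208),.088),atz(w,(293.3,227.5),.088);d=a-b;print("pin yaw",np.degrees(np.arctan2(d[1],d[0])))
# pin axis further: bolt head/tube stripe
a=atz(w,(326,52),.085);d=a-H;print("yaw head",np.degrees(np.arctan2(d[1],d[0])))
Rt=R.from_euler("xyz",r,degrees=True);Rn=R.from_euler("xyz",[180,0,-17],degrees=True)
goal=H+[0,0,.012]-Rn.apply(t);print("tcp goal",goal,"shift cm",Rt.inv().apply(goal-p)*100,"turn",(Rt.inv()*Rn).as_rotvec())
G=cv2.cvtColor(w["frame"],cv2.COLOR_RGB2GRAY)
for rw in (170,180,190,200,208,226): print(rw,G[rw,280:325])
E
```

```text
hole [ 0.5502 -0.0203  0.094 ] tip [-0.0016  0.0069  0.0487]
pin yaw -17.379633428264526
yaw head -16.799299703850693
tcp goal [ 0.5537 -0.0142  0.1547] shift cm [ 1.4495 -2.6283  6.3062] turn [ 0.0002 -0.0003  0.1982]
170 [167 167 168 166 167 167 166 167 166 167 167 167 168 164 157 166 179 187 193 195 199 205 208 209 206 206 199 176 156 103  87  68  55  53  46  44  38  31  31  27  22  31  85 143 164]
180 [168 165 167 166 167 166 166 166 166 167 166 161 151 163 177 185 189 192 196 201 205 206 201 199 203 198 193 183 174 167 159 149 132 117 125 159 168 167 168 167 167 165 167 166 165]
190 [169 169 168 168 169 169 168 170 169 167 166 167 175 184 189 192 196 201 208 209 203 200 202 199 193 184 174 167 160 151 133 116 124 155 167 165 165 165 166 164 166 165 165 166 166]
200 [199 199 200 200 197 197 190 178 169 155 172 184 189 192 195 201 209 211 203 199 201 200 193 184 174 167 160 149 134 118 135 166 166 166 165 166 165 166 167 166 168 169 167 166 164]
208 [198 197 198 198 197 199 195 177 164 177 184 189 194 199 206 210 210 202 199 201 197 188 179 171 163 155 139 120 127 170 197 196 195 197 196 196 197 196 195 195 197 196 197 196 195]
226 [195 195 196 189 168 168 181 187 192 196 202 211 214 206 199 198 196 190 181 174 166 158 146 129 120 163 201 199 198 198 197 197 197 196 196 197 196 196 196 196 195 196 196 197 196]
```

Scaled: 6.3 cm / 80 = 0.0788, -2.63 cm / 80 = -0.0329, 0.198 rad / 3.1416 = 0.063.

>>> play_rows(rows=[[0,0,0.0223,0.0088,-0.0163,0.0125,1],[0,0,0.0446,0.0181,-0.0329,0.025,1],[0,0,0.063,0.0181,-0.0329,0.0438,1],[0,0,0.063,0.0181,-0.0329,0.0625,1],[0,0,0.063,0.0181,-0.0329,0.075,1],[0,0,0.063,0.0181,-0.0329,0.0788,1],[0,0,0.063,0.0181,-0.0329,0.0788,1],[0,0,0.063,0.0181,-0.0329,0.0788,1]])

```text
time: 7.37
position: [0.5536, -0.0131, 0.1552]
tcp_rot: [-180.0, -0.0, -16.9]
ft_force: [-0.5, -0.1, 0.2]
finger_gap: 0.0288
gripper_force: 60.0
```

```bash
python3 - <<'E'
from calc import *
s=sensors.sense();p,r=s["position"],s["tcp_rot"];print(p,r,s["time"],s["ft_force"],s["torque"])
w=grab_frame("wrist");g=grab_frame("scene");f=grab_frame("side")
pickle.dump((w,g,f,p,r),open("v3.pkl","wb"))
print("exp tip px",proj(w,np.array([0.5502,-0.0203,.106])),"hole px",proj(w,[0.5502,-0.0203,.094]), "side",proj(f,[0.5502,-0.0203,.094]),"scene",proj(g,[0.5502,-0.0203,.094]))
a=cv2.resize(w["frame"][190:310,250:410],(800,600),interpolation=cv2.INTER_CUBIC)
cv2.imwrite("pics/w3.png",a[...,::-1])
E
```

```text
[ 0.5536 -0.0131  0.1552] [-179.9964   -0.0328  -16.8952] 7.3667 [-0.4524 -0.0827  0.2032] [0.0019 0.0235 0.0427]
exp tip px [333.0093 266.3326] hole px [332.3889 259.1461] side [295.5493 230.0991] scene [311.6267 252.725 ]
```

View pics/w3.png

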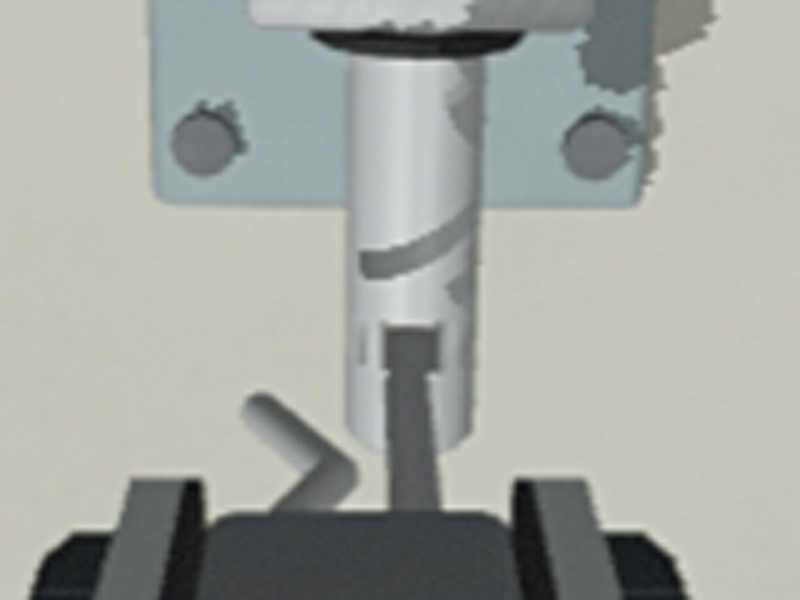

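Aligned in yaw: hole rim at crop cols 383–440, top row 325 (px 332, 255–265); leg tip front edge at crop row ~370, cols 387–435. Getting sub-pixel values numerically.

```bash
python3 - <<'E'
from calc import *
w,g,f,p,r=pickle.load(open("v3.pkl","rb"))
G=cv2.cvtColor(w["frame"],cv2.COLOR_RGB2GRAY)
print(G[252:276,318:348])
E
```

```text
[[189 166 161 173 181 185 188 193 200 205 210 214 213 206 200 198 197 195 188 183 175 171 165 157 145 130 126 164 198 197]
 [189 166 165 176 182 186 190 194 199 206 213 217 216 209 202 202 201 198 192 182 175 170 164 158 149 134 129 164 199 198]
 [188 165 163 173 174 183 193 187 166 180 207 213 214 209 205 204 203 200 183 151 154 163 169 158 146 132 125 163 200 199]
 [189 165 162 169 166 177 192 184 149 126 127 127 123 121 123 127 132 138 134 119 139 162 172 159 144 127 122 165 200 198]
 [189 165 160 166 160 174 193 188 145  92  83  80  81  84  84  87  86  89  88 102 138 165 171 160 142 124 122 164 199 198]
 [190 167 161 164 155 175 196 190 146  90  81  82  86  85  85  86  84  83  82 101 142 164 173 158 136 122 123 165 199 199]
 [189 166 163 163 150 172 196 189 147  91  82  85  85  88  89  88  88  86  83 103 143 164 172 158 133 119 131 177 200 198]
 [187 163 162 162 147 175 199 190 146  89  84  86  87  87  88  88  87  86  83 105 145 167 167 152 129 117 132 178 200 197]
 [185 161 165 162 147 176 197 190 146  90  83  86  86  88  88  89  87  86  84 104 143 165 165 149 128 117 133 176 19
[... 1152 characters left out ...]
105  85  87  87  89  87  87  88 104 153 180 173 166 159 150 135 120 136 180 198 197]
 [186 156 161 173 181 185 192 200 186 107  84  85  89  88  88  85  85  92 139 181 173 166 160 151 135 118 146 190 199 197]
 [185 157 163 173 181 186 192 199 188 109  86  85  90  90  88  85  84  90 140 181 173 165 159 151 135 119 156 199 199 196]
 [185 157 161 173 180 186 190 198 187 110  84  88  89  90  85  87  86  91 141 179 173 167 159 150 133 119 157 202 199 197]
 [186 159 161 174 181 185 191 199 187 110  86  86  89  89  87  85  85  90 127 170 173 166 160 149 132 120 156 200 199 197]
 [191 168 162 174 181 186 191 199 186 109  86  86  87  88  86  86  86  89 127 168 173 167 158 149 133 116 155 200 199 198]]
```

Scaled: 0.9 cm / 80 = 0.0113, 0.03 cm / 80 = 0.0004.

>>> play_rows(rows=[[0,0,0,0.0004,0.0013,0.0038,1],[0,0,0,0.0004,0.0013,0.0075,1],[0,0,0,0.0004,0.0013,0.0113,1],[0,0,0,0.0004,0.0013,0.0113,1],[0,0,0,0.0004,0.0013,0.0113,1],[0,0,0,0.0004,0.0013,0.0113,1],[0,0,0,0.0004,0.0013,0.0113,1],[0,0,0,0.0004,0.0013,0.0113,1]])

```text
time: 8.18
position: [0.5534, -0.014, 0.1459]
tcp_rot: [-180.0, -0.0, -16.9]
ft_force: [-0.0, 0.1, -0.1]
finger_gap: 0.0285
gripper_force: 60.0
```

```bash
python3 - <<'E'
from calc import *
s=sensors.sense();p,r=s["position"],s["tcp_rot"];print(p,r,s["time"],s["ft_force"])
w=grab_frame("wrist");pickle.dump((w,p,r),open("v4.pkl","wb"))
H=np.array([.5502,-.0203,.094]);t=np.array([-.0016,.0069,.0487])
T=R.from_euler("xyz",r,degrees=True);print("tip-hole world",p+T.apply(t)-H,"in tool mm",T.inv().apply(p+T.apply(t)-H)*1e3,"hole px",proj(w,H))
G=cv2.cvtColor(w["frame"],cv2.COLOR_RGB2GRAY);print(G[256:276,318:346])
E
```

```text
[ 0.5534 -0.014   0.1459] [-179.9992   -0.0102  -16.8848] 8.1833 [-0.0417  0.0692 -0.0656]
tip-hole world [-0.0004  0.0002  0.0032] in tool mm [-0.4022 -0.0642 -3.1973] hole px [331.4677 264.6261]
[[167 164 175 183 186 190 195 200 205 210 214 212 205 200 200 201 181 138 131 130 128 129 126 125 122 117 131 173]
 [173 167 176 182 187 190 194 199 206 211 214 213 206 202 201 201 185 141 130 131 128 127 126 125 125 121 131 177]
 [173 169 178 183 186 191 194 201 208 213 216 217 211 205 187 151 144 136 132 130 129 128 128 125 122 121 144 186]
 [158 165 171 178 185 192 186 174 195 213 219 220 214 194 147 136 139 136 133 127 122 131 129 126 120 118 143 186]
 [154 161 165 172 180 190 180 143 130 131 121 120 119 109  91 103 120 120 118 113 115 132 127 123 123 124 143 187]
 [153 159 162 165 177 191 185 137  90  84  80  79  82  84  83  86  89  86  98 110 114 130 128 128 135 124 143 187]
 [153 159 160 162 179 194 186 138  84  82  82  86  86  90  87  87  84  83  95 113 115 133 141 144 132 119 143 188]
 [155 160 158 161 181 194 187 138  87  84  86  85  90  88  87  88  87  86 101 117 118 148 160 146 
[... 697 characters left out ...]
 155 199]
 [155 164 176 182 186 191 199 192 155 101  86  87  90  90  85  87  89 102 139 168 170 165 157 145 131 117 154 199]
 [157 164 176 182 186 191 198 206 191 109  84  85  89  89  87  87  87  93 139 176 171 164 156 145 130 120 161 201]
 [156 165 177 184 185 190 197 206 194 111  86  83  90  90  86  86  88  92 137 178 171 164 157 146 129 124 164 201]
 [156 166 175 182 187 192 197 205 192 111  86  83  89  89  88  86  86  91 135 177 171 161 155 145 129 126 165 200]
 [154 165 176 183 186 191 197 205 192 113  86  85  88  89  88  86  84  87 124 169 170 163 156 144 129 124 165 199]
 [153 163 176 184 187 191 198 205 192 107  87  86  88  87  90  88  88  90 123 166 169 163 155 144 129 123 165 200]]
```

Tip over hole within about 0.2 mm in both image axes. Descending gently into the mouth of the hole.

Scaled: 0.7 cm / 80 = 0.0088, 0.6 cm / 80 = 0.0075.

>>> play_rows(rows=[[0,0,0,0,0,0.0013,1],[0,0,0,0,0,0.0025,1],[0,0,0,0,0,0.0038,1],[0,0,0,0,0,0.005,1],[0,0,0,0,0,0.0063,1],[0,0,0,0,0,0.0075,1],[0,0,0,0,0,0.0088,1],[0,0,0,0,0,0.0088,1]])

```text
time: 8.9
position: [0.5531, -0.014, 0.1386]
tcp_rot: [180.0, 0.0, -16.9]
ft_force: [-1.0, 0.1, -0.6]
finger_gap: 0.0287
gripper_force: 60.0
```

Scaled: 1.8 cm / 80 = 0.0225, 1.5 cm / 80 = 0.0188.

>>> play_rows(rows=[[0,0,0,0,0,0.0025,1],[0,0,0,0,0,0.0056,1],[0,0,0,0,0,0.0088,1],[0,0,0,0,0,0.0119,1],[0,0,0,0,0,0.015,1],[0,0,0,0,0,0.0188,1],[0,0,0,0,0,0.0225,1],[0,0,0,0,0,0.0225,1]])

```text
time: 9.57
position: [0.5529, -0.0139, 0.1201]
tcp_rot: [180.0, 0.1, -16.9]
ft_force: [0.6, -0.2, -1.7]
finger_gap: 0.029
gripper_force: 60.0
```

Scaled: 0.9 cm / 80 = 0.0113, 0.8 cm / 80 = 0.01.

>>> play_rows(rows=[[0,0,0,0,0,0.0019,1],[0,0,0,0,0,0.0038,1],[0,0,0,0,0,0.0056,1],[0,0,0,0,0,0.0075,1],[0,0,0,0,0,0.0088,1],[0,0,0,0,0,0.01,1],[0,0,0,0,0,0.0113,1],[0,0,0,0,0,0.0113,1]])

```text
time: 10.23
position: [0.5534, -0.0138, 0.1123]
tcp_rot: [-180.0, -0.0, -16.9]
ft_force: [-1.5, 1.2, 5.8]
finger_gap: 0.0289
gripper_force: 60.6
```

Scaled: 0.55 cm / 80 = 0.0069, 0.48 cm / 80 = 0.006.

>>> play_rows(rows=[[0,0,0,0,0,0.001,1],[0,0,0,0,0,0.002,1],[0,0,0,0,0,0.003,1],[0,0,0,0,0,0.004,1],[0,0,0,0,0,0.005,1],[0,0,0,0,0,0.006,1],[0,0,0,0,0,0.0069,1],[0,0,0,0,0,0.0069,1]])

```text
time: 10.9
position: [0.5534, -0.0137, 0.1074]
tcp_rot: [-180.0, -0.0, -16.9]
ft_force: [-2.1, 2.7, 6.6]
finger_gap: 0.0288
gripper_force: 61.2
```

Scaled: 0.5 cm / 80 = 0.0063, 0.48 cm / 80 = 0.006.

>>> play_rows(rows=[[0,0,0,0,0,0.001,1],[0,0,0,0,0,0.002,1],[0,0,0,0,0,0.003,1],[0,0,0,0,0,0.004,1],[0,0,0,0,0,0.005,1],[0,0,0,0,0,0.006,1],[0,0,0,0,0,0.0063,1],[0,0,0,0,0,0.0063,1]])

```text
time: 11.57
position: [0.5533, -0.0138, 0.1009]
tcp_rot: [-180.0, 0.0, -16.9]
ft_force: [-0.5, 2.0, 0.8]
finger_gap: 0.0288
gripper_force: 60.1
```

The spring leg has passed over the widest part. Now seating the last ~3 mm.

Scaled: 0.3 cm / 80 = 0.0038, 0.25 cm / 80 = 0.0031.

>>> play_rows(rows=[[0,0,0,0,0,0.0006,1],[0,0,0,0,0,0.0013,1],[0,0,0,0,0,0.0019,1],[0,0,0,0,0,0.0025,1],[0,0,0,0,0,0.0031,1],[0,0,0,0,0,0.0038,1],[0,0,0,0,0,0.0038,1],[0,0,0,0,0,0.0038,1]])

```text
time: 12.23
position: [0.5532, -0.0142, 0.0982]
tcp_rot: [180.0, 0.0, -16.9]
ft_force: [-0.6, -0.6, -0.3]
finger_gap: 0.0288
gripper_force: 60.1
```

>>> play_rows(rows=[[0,0,0,0,0,0.0005,1],[0,0,0,0,0,0.001,1],[0,0,0,0,0,0.0015,1],[0,0,0,0,0,0.002,1],[0,0,0,0,0,0.0025,1],[0,0,0,0,0,0.0025,1],[0,0,0,0,0,0.0025,1],[0,0,0,0,0,0.0025,1]])

```text
time: 12.9
position: [0.5532, -0.014, 0.0965]
tcp_rot: [180.0, -0.0, -16.9]
ft_force: [-1.5, -0.8, 1.9]
finger_gap: 0.0289
gripper_force: 60.3
```

Scaled: 0.15 cm / 80 = 0.0019, 0.12 cm / 80 = 0.0015.

>>> play_rows(rows=[[0,0,0,0,0,0.0004,1],[0,0,0,0,0,0.0008,1],[0,0,0,0,0,0.0011,1],[0,0,0,0,0,0.0015,1],[0,0,0,0,0,0.0019,1],[0,0,0,0,0,0.0019,1],[0,0,0,0,0,0.0019,1],[0,0,0,0,0,0.0019,1]])

```text
time: 13.57
position: [0.5533, -0.014, 0.0955]
tcp_rot: [180.0, -0.0, -16.9]
ft_force: [-3.2, 1.1, 7.4]
finger_gap: 0.0293
gripper_force: 61.0
```

Seated (stiffness matches the rubber bushes, 7 N). Relieve the load slightly, then release.

Scaled: -0.1 cm / 80 = -0.0013, -0.08 cm / 80 = -0.001.

>>> play_rows(rows=[[0,0,0,0,0,-0.001,1],[0,0,0,0,0,-0.0013,0.6],[0,0,0,0,0,-0.0013,0.3],[0,0,0,0,0,-0.0013,0],[0,0,0,0,0,-0.0013,-0.2],[0,0,0,0,0,-0.0013,-0.3],[0,0,0,0,0,-0.0013,-0.3],[0,0,0,0,0,-0.0013,-0.3]])

```text
time: 14.23
position: [0.5534, -0.014, 0.0956]
tcp_rot: [-180.0, -0.0, -16.9]
ft_force: [0.4, -0.6, 0.4]
finger_gap: 0.0555
gripper_force: 0.0
```

Scaled: -12 cm / 80 = -0.15, -11 cm / 80 = -0.1375.

>>> play_rows(rows=[[0,0,0,0,0,-0.0125,-0.3],[0,0,0,0,0,-0.0313,-0.3],[0,0,0,0,0,-0.0625,-0.3],[0,0,0,0,0,-0.1,-0.3],[0,0,0,0,0,-0.1375,-0.3],[0,0,0,-0.025,0,-0.15,-0.3],[0,0,0,-0.05,0,-0.15,-0.3],[0,0,0,-0.05,0,-0.15,-0.3]])

```text
time: 14.9
position: [0.5114, -0.001, 0.2173]
tcp_rot: [-180.0, 0.1, -16.8]
ft_force: [-1.3, 0.1, 0.3]
finger_gap: 0.0555
gripper_force: 0.0
```

```bash
python3 - <<'E'
from calc import *
s=sensors.sense();print(s["position"],s["tcp_rot"],s["time"],s["ft_force"],s["finger_gap"])
w=grab_frame("wrist");f=grab_frame("side");g=grab_frame("scene")
H=np.array([.5502,-.0203,.108]);u=proj(w,H).astype(int);v=proj(f,H).astype(int);print(u,v)
c=lambda F,u,h:cv2.resize(F["frame"][max(u[1]-h,0):u[1]+h,max(u[0]-h,0):u[0]+h],(400,400),interpolation=cv2.INTER_CUBIC)
cv2.imwrite("pics/end.png",np.hstack([c(w,u,60),c(f,v,30)])[...,::-1])
E
```

```text
[ 0.5114 -0.001   0.2173] [-179.9983    0.1367  -16.8424] 14.9 [-1.3111  0.1428  0.2532] 0.05553492245750992
[330 180] [295 223]
```

View pics/end.png

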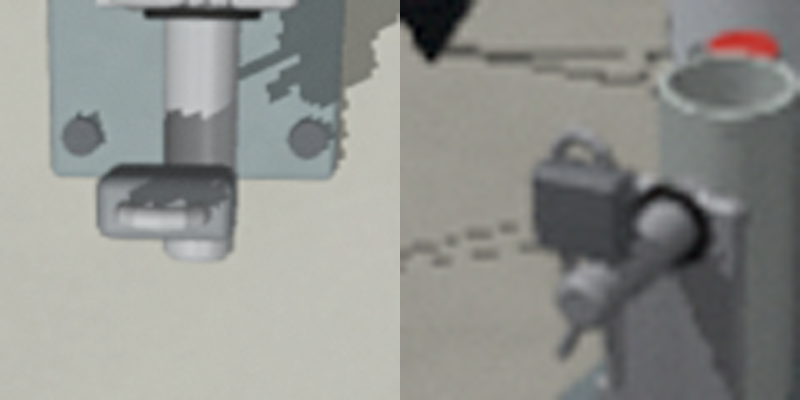

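The pictures show the clip square across the shank with its grip resting on top (left panel ~165,200) and the straight leg standing out below (right panel ~570,340). The gripper is clear of everything, so I'm handing in.

```bash
python3 -c "
from cell import arm
print(arm.finish_job())"
```

```text
the job is handed in; nothing more can be done
None
```

The hairpin clip is pressed home through the clevis pin's cross hole, snapped round the shank and released. The highest force I read while pressing was about 7 N, the ring pin was left in the rack, and the job was handed in at about 15 s. The verdict was not shown.

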